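Load toothed discs on the splined studs of a gated fixture

ROBOT

A 7-joint arm with a two-finger parallel gripper is mounted at the origin on the work surface. World frame = base frame: x ahead of the robot, y to its left, z up, the work surface at z = 0. Lengths are in m, angles in rad, forces in N, time in s.
With the tool pointing down it reaches from about 0.4 to 0.875 m from the base axis. Payload 6.5 kg.
Tool frame: the origin (TCP) lies at the very end of the fingers, on their centre line; the grasp point (between the pads) lies 19 mm behind it; x points along the fingers, y is the direction in which the jaws open and shut, and the axes are right-handed (so a half turn about x gives the same grasp; the last joint's range is limited). The gripper opens to 88 mm and grips with 3 to 60 N. Pads are 18 mm wide; open, the fingers measure 123 mm over their backs; the gripper's body (75 mm by 187 mm) begins 45 mm behind the grasp point.
Start: joints at [-1.206, 0.536, -0.004, 1.538, 0.003, 1.067, -0.071], TCP at [0.271, 0.591, 0.205] pointing down, gripper open.
Joint ranges: [-2.7, 2.7], [-0.37, 2.16], [-1.27, 1.26], [0.24, 2.4], [-1.31, 4.45], [0.19, 1.91], [-2.76, 2.76]. Speed limits (rad/s): [2.39, 2.39, 3.14, 3.14, 3.14, 3.14, 3.14].

INTERFACE

Orientations are given as a unit quaternion [w, x, y, z].
In Python, from rig import * gives the robot as it stands. Calls block until the motion is done:
- move_to(position, orientation): joint-space move of the TCP to a pose.
- move_straight(position, speed=0.15, frame=None, guard=None): straight line of the TCP; frame=None keeps the orientation; speed is the mean speed in m/s. With guard (N) it stops when the force on the tool has changed by that much, and returns True; else False.
- move_j(angles): joint-space move.
- gripper_to(opening, grasp_force=None): finger opening in m; grasp_force is the grip in N (None keeps the last); returns when the fingers have stopped.
- pause(seconds).
- inverse_kinematics(position, orientation): joint angles nearest the present ones, or None.
- sense(): the state.
- get_image(name): name is "scene" or "side" or "wrist"; returns a dict with "color" (420x560x3 uint8, red, green, blue), "mtx" (3x3 intrinsics, pixels), "R" (3x3) and "t" (3): a world point X has camera coordinates R X + t. Camera axes: x right, y down, z forward; pixel columns grow to the right and rows downward; lengths in m; the calibration is good to about 2 mm. A picture is of the moment at which its call begins. There is no depth.
A pose or a line that the arm cannot do raises MotionError and nothing moves.
- close_job(): hands the job in, once; it reports no verdict.
The state is a dict: "time_s": time; "joint_pos": joint angles; "qvel": joint speeds; "effort": joint torques, N m; "tcp_pos": TCP position; "orientation": TCP orientation; "ft_force": force on the tool from outside, world axes, zero at the start; "wrist_torque": the same for the moment, N m; "width": finger opening in m.
Only numpy, scipy, OpenCV 4.12 (cv2) and the standard library are available. Lean on these libraries where they do the work, as an engineer would, in place of code of your own. Each camera call takes 0.05 s, during which the arm holds its last target. There are 200 camera calls.

TASK

Load the holding fixture for the next job: slide its retaining gate fully open, put every toothed disc lying on the bench hub up onto a splined stud of its own (any stud), pressing and turning it until the splines engage and it drops fully home on the base plate, then slide the gate fully shut over the discs. Leave the tin and the hammer where they are.

Things in the scene. Friction and masses are not known exactly. Their poses are not given: they have to be found in the camera images.
- fixture: Grey steel holding fixture fixed to the bench: base plate 175 mm (x, from -55 to +120) by 435 mm (y), 20 mm thick, with an upright guide 9 mm thick and 76 mm high (from the bench) along each short end. Origin: on the bench under the middle of the row of four studs. y runs along that row; +x points roughly away from the robot, the way the gate opens.
- seat0 (a point): Foot of the fixed splined stud at fixture x = 0, y = -142.5 mm (end with the gate handle): on its axis, on the base plate's top (20 mm above the bench), where a disc's underside finally rests. Axes are the fixture's, not the splines'. All four dark steel studs are alike: a cross section (two crossed bars 11 mm wide, 35 mm tip to tip) 30 mm high, topped by a round tapered nose (20 mm wide, up to 42 mm above the plate).
- seat1 (a point): Foot of the fixed splined stud at fixture x = 0, y = -47.5 mm: on its axis, on the base plate's top (20 mm above the bench), where a disc's underside finally rests. Axes are the fixture's, not the splines'. Each stud's cross is turned about its axis by an angle of its own that is not given and differs each time (repeats every 90 degrees; visible from above).
- seat2 (a point): Foot of the fixed splined stud at fixture x = 0, y = +47.5 mm: on its axis, on the base plate's top (20 mm above the bench), where a disc's underside finally rests. Axes are the fixture's, not the splines'. On any stud a disc set over the nose rests 30 mm above the plate until its bore is turned in line within about 5 degrees; then it drops.
- seat3 (a point): Foot of the fixed splined stud at fixture x = 0, y = +142.5 mm (end without handle): on its axis, on the base plate's top (20 mm above the bench), where a disc's underside finally rests. Axes are the fixture's, not the splines'. All round each stud its place is free of other things for 65 mm, but for discs on the neighbouring studs.
- gate (a joint): Retaining gate: a steel bar 480 mm long (fixture y), 26 mm wide, 12 mm thick, on the two guides, underside 78 mm above the bench. 0 = shut (right above the studs, 8 mm over the hubs of seated discs); grows as it slides along the fixture's +x to 0.100 m = fully open, clear of the discs. About 2 N of friction; stays where left. Starts shut or nearly so.
- gate_handle (a point): Grip point in the gate's handle, an upright steel tab at the gate's end outside the guide (fixture y = -240.5 mm): 14 mm thick along the fixture's x, 36 mm along y, top edge 96 mm and lower edge 44 mm above the bench. The point is 82 mm above the bench, on the tab's middle; it moves with the gate.
- disc0_center (a point): Centre of a loose toothed aluminium disc (three or four alike; absent: None), on its axis, 25 mm above its underside. About 0.3 kg: flange 88 mm wide, 10 mm thick at the bottom; on it a square hub 50 x 50 mm up to 50 mm above the underside, to grip by two opposite faces about 35 mm above the underside. z is the axis, up at the start; x, y are square to the hub's faces.
- disc1_center (a point): Centre of another such disc (or None), same size and frame, 25 mm above its underside. In every disc a cross-shaped bore goes right through, slots 15 mm wide and 39 mm tip to tip along the disc's x and y (2 mm of play all round on the studs), so any quarter turn serves.
- disc2_center (a point): Centre of another such disc (or None), same size and frame, 25 mm above its underside. In every disc a cross-shaped bore goes right through, slots 15 mm wide and 39 mm tip to tip along the disc's x and y (2 mm of play all round on the studs), so any quarter turn serves.
- disc3_center (a point): Centre of another such disc (or None), same size and frame, 25 mm above its underside. In every disc a cross-shaped bore goes right through, slots 15 mm wide and 39 mm tip to tip along the disc's x and y (2 mm of play all round on the studs), so any quarter turn serves.
- oil_can: Bystander: a plain round tin, 64 mm across and 85 mm high, origin at the centre of its underside.
- hammer: Bystander: a hammer 260 mm long lying on the bench, origin under its middle, handle to its -x.
There are look-alikes about, which are no part of the job. What is shaped like the part that bears disc1_center but orange or pink is not meant. Leave any pink look-alike of the part that bears disc2_center alone.

How it is judged:
By the outcome, as a careful person would: the job done as asked, in the order asked, and still so for the second after the job is handed in, with the robot touching nothing.
Of disc0, disc1, disc2, disc3 only 3 to 4 are there at a start; the rules pass over those that are not, and their reading is None.
At some moment in a run one of disc0, disc1, disc2, disc3 may be knocked a few centimetres aside while the robot is not near it.
Once in a run the grip may slacken for a moment while it holds something.
It also fails if it takes over 210 s, if anything falls off the work surface, if the arm or the gripper's body presses on something with over 40 N, if the wrist force passes 120 N, or if a joint passes its speed limit or range.

## Working session

There is one attempt and no reset: what is moved stays moved. The work goes in short steps, each a Python script; the robot and the scene stay as the last script left them, time stands still between calls to the robot, and variables do not carry over. Pictures are saved under pics/ and viewed, about 12 in all and at most 16, crops included, and the job is handed in when it is done.

```bash
ls; mkdir -p pics; python3 - <<'E'
from rig import *
import cv2,numpy as np
s=sense();print(s['time_s'],s['tcp_pos'],s['orientation'],s['width'])
for n in("scene","side"):
    d=get_image(n);cv2.imwrite(f"pics/{n}0.png",d["color"][:,:,::-1]);np.savez(f"pics/{n}0.npz",**d)
    print(n,d["mtx"].tolist(),(-d["R"].T@d["t"]).round(3),d["R"].round(3).tolist())
E
```

```text
pics
0.0 [0.27119642 0.58999385 0.20453266] [ 0.6906969   0.15050027  0.69085204 -0.15169351] 0.08788170048468825
scene [[456.2608131361965, 0.0, 270.6975726685005], [0.0, 456.2608131361965, 217.2438945327228], [0.0, 0.0, 1.0]] [1.422 0.606 0.814] [[-0.606, 0.795, 0.005], [0.446, 0.345, -0.826], [-0.658, -0.499, -0.564]]
side [[407.73076127350225, 0.0, 275.61346319716876], [0.0, 407.73076127350225, 212.54136883103752], [0.0, 0.0, 1.0]] [ 0.517 -0.901  0.641] [[0.999, -0.035, 0.013], [-0.008, -0.553, -0.833], [0.037, 0.832, -0.553]]
```

View pics/scene0.png

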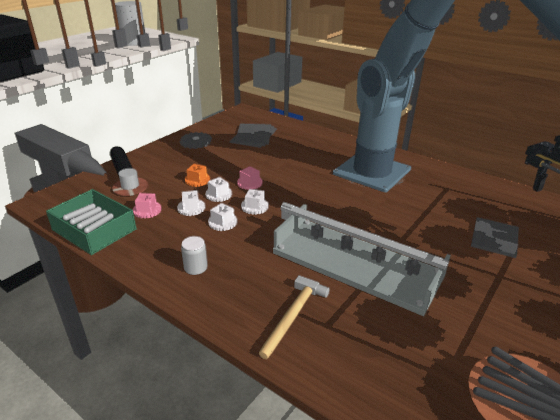

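View pics/side0.png

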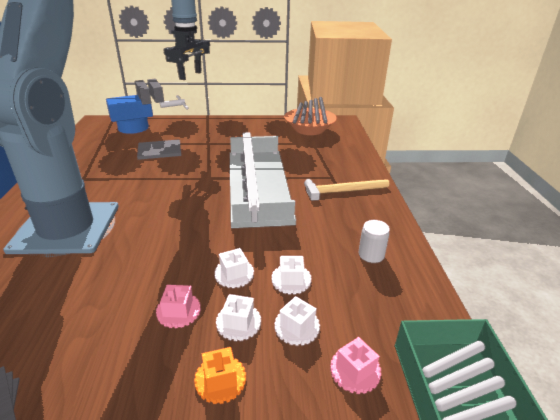

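The scene picture shows the fixture with its gate from (284,208), where the handle is, to (445,262). There are four white discs at (191,202), (219,188), (223,216) and (255,201). The look-alikes are orange at (197,175) and pink at (147,205) and (250,178). The tin is at (195,255) and the hammer at (295,315). In the side picture the white discs are at (233,265), (292,272), (238,317) and (298,320). The look-alikes there are orange (220,374), pink (178,303) and pink (358,365).

The four white discs fit the description. I'll measure them roughly and then look from above.

```bash
cat > h.py <<'E'
from rig import *
import cv2,numpy as np
from scipy.spatial.transform import Rotation as Ro
def ray(d,uv,z):
    c=-d["R"].T@d["t"]; v=d["R"].T@np.linalg.inv(d["mtx"])@np.array([*uv,1.]); return c+v*(z-c[2])/v[2]
def proj(d,X):
    p=d["mtx"]@(d["R"]@np.asarray(X,float)+d["t"]); return p[:2]/p[2]
def ori(yaw):
    """tool down (x=-z world), jaw axis (tool y) along world heading yaw"""
    y=np.array([np.cos(yaw),np.sin(yaw),0]);x=np.array([0,0,-1.])
    q=Ro.from_matrix(np.c_[x,y,np.cross(x,y)]).as_quat(); return np.array([q[3],q[0],q[1],q[2]])
def snap(n,name):
    d=get_image(n);cv2.imwrite(f"pics/{name}.png",d["color"][:,:,::-1]);np.savez(f"pics/{name}.npz",**d);return d
def load(name): return dict(np.load(f"pics/{name}.npz"))
E
python3 - <<'E'
from h import *
s=load("scene0");d=load("side0")
print("side discs");[print(p,ray(d,p,.03).round(3)) for p in [(233,265),(292,272),(238,317),(298,320),(220,374),(178,303),(358,365)]]
print("scene discs");[print(p,ray(s,p,.03).round(3)) for p in [(191,202),(219,188),(223,216),(255,201)]]
print("gate scene");[print(p,ray(s,p,.09).round(3)) for p in [(284,208),(445,262)]]
print("gate side");[print(p,ray(d,p,.09).round(3)) for p in [(247,137),(252,217)]]
print("tin,hammer");[print(p,ray(s,p,z).round(3)) for p,z in [((195,243),.085),((311,286),.03),((266,353),.02)]]
st=sense();print(ori(0),Ro.from_quat(np.roll(st['orientation'],-1)).as_matrix().round(2).tolist())
w=snap("wrist","w0");print((-w["R"].T@w["t"]-st['tcp_pos']).round(3),w["R"].round(2).tolist(),w["mtx"][0].round(0))
E
```

```text
side discs
(233, 265) [ 0.454 -0.195  0.03 ]
(292, 272) [ 0.586 -0.221  0.03 ]
(238, 317) [ 0.471 -0.349  0.03 ]
(298, 320) [ 0.588 -0.359  0.03 ]
(220, 374) [ 0.446 -0.474  0.03 ]
(178, 303) [ 0.349 -0.309  0.03 ]
(358, 365) [ 0.684 -0.463  0.03 ]
scene discs
(191, 202) [ 0.594 -0.342  0.03 ]
(219, 188) [ 0.474 -0.331  0.03 ]
(223, 216) [ 0.59  -0.207  0.03 ]
(255, 201) [ 0.464 -0.184  0.03 ]
gate scene
(284, 208) [ 0.515 -0.033  0.09 ]
(445, 262) [0.469 0.424 0.09 ]
gate side
(247, 137) [0.473 0.39  0.09 ]
(252, 217) [ 0.496 -0.091  0.09 ]
tin,hammer
(195, 243) [ 0.787 -0.123  0.085]
(311, 286) [0.687 0.176 0.03 ]
(266, 353) [0.913 0.209 0.02 ]
[ 0.5  0.5  0.5 -0.5] [[-0.0, 0.42, 0.91], [-0.0, 0.91, -0.42], [-1.0, -0.0, 0.0]]
[-0.063  0.029  0.179] [[0.42, 0.91, -0.0], [0.87, -0.4, 0.27], [0.24, -0.11, -0.96]] [319.   0. 281.]
```

```bash
python3 - <<'E'
from h import *
move_to([0.55,-0.0,0.40],ori(np.pi/2))
w=snap("wrist","w1");st=sense();print(st['time_s'],st['tcp_pos'].round(3),st['joint_pos'].round(2),(-w["R"].T@w["t"]).round(3))
E
```

```text
2.625 [0.55  0.001 0.4  ] [-0.42  0.22  0.42  1.55 -0.09  1.39  1.58] [0.481 0.001 0.579]
```

View pics/w1.png

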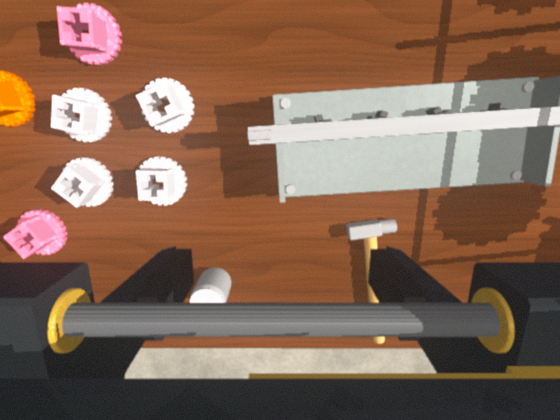

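The overhead picture shows the white discs at about (75,114), (165,103), (82,183) and (158,182). The pink ones are at (90,33) and (38,233), and the orange one is at (10,98). The gate bar runs from (249,136) to the right, and the plate corners are near (274,95) and (283,200). Next I'll work out the fixture pose and the hub tops.

```bash
python3 - <<'E'
from h import *
w=load("w1");im=w["color"]
hsv=cv2.cvtColor(im,cv2.COLOR_RGB2HSV)
m=((hsv[...,2]>150)&(hsv[...,1]<40)).astype(np.uint8)*255
m[250:]=0
n,l,st,c=cv2.connectedComponentsWithStats(m)
for i in range(1,n):
    if st[i,4]>300: print(st[i],c[i].round(1),hsv[l==i].mean(0).round(0), ray(w,c[i],.03).round(3))
# gate columns: brightest rows
for u in range(250,560,30):
    col=hsv[85:165,u,2].astype(int); r=np.where(col>205)[0]+85; print(u,r.min() if len(r) else None,r.max() if len(r) else None,col[::1].max())
for p,z in [((249,136),.09),((553,116),.09),((283,199),.02),((548,184),.02),((286,103),.02),((291,188),.02),((529,86),.02),((517,174),.02)]: print(p,ray(w,p,z).round(3))
crop=np.hstack([cv2.resize(im[60:225,30:205],None,fx=3,fy=3,interpolation=2)]);cv2.imwrite("pics/w1c.png",crop[:,:,::-1])
E
```

```text
[ 135   78   59   55 2084] [166.5 104.9] [  9.   5. 247.] [ 0.454 -0.185  0.03 ]
[  247    81   313   121 21971] [384.2 138.4] [ 39.  10. 212.] [0.508 0.175 0.03 ]
[  51   88   61   54 2398] [ 81.  114.4] [  8.   6. 247.] [ 0.469 -0.328  0.03 ]
[ 135  157   52   49 1822] [160.5 180.7] [ 10.   6. 245.] [ 0.58  -0.208  0.03 ]
[  51  158   63   50 2142] [ 84.  182.6] [  9.   8. 243.] [ 0.583 -0.342  0.03 ]
[349 220  48  20 600] [372.  229.5] [ 13.  12. 215.] [0.669 0.167 0.03 ]
250 127 143 233
280 96 159 235
310 96 164 236
340 92 164 237
370 91 164 239
400 88 164 238
430 85 164 239
460 113 162 241
490 111 128 243
520 109 126 243
550 112 164 242
(249, 136) [ 0.501 -0.046  0.09 ]
(553, 116) [0.472 0.401 0.09 ]
(283, 199) [0.615 0.005 0.02 ]
(548, 184) [0.587 0.476 0.02 ]
(286, 103) [0.451 0.01  0.02 ]
(291, 188) [0.595 0.02  0.02 ]
(529, 86) [0.424 0.408 0.02 ]
(517, 174) [0.569 0.418 0.02 ]
```

View pics/w1c.png

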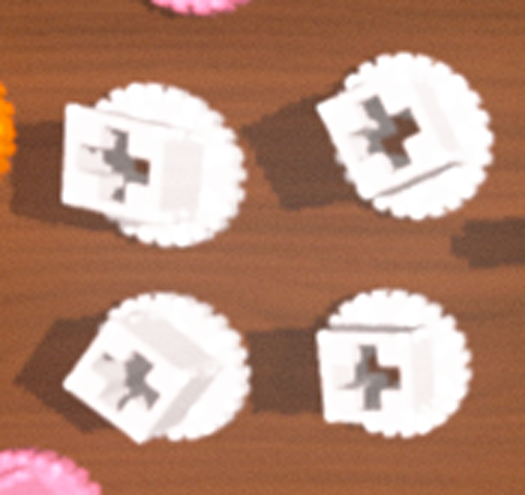

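Four white discs are confirmed: the crop shows white bodies, and the pink and orange ones stay outside it. The fixture is at about (0.481, 0.213) with a yaw of 3.8°, and the plate size and gate length agree with that. The handle is near (0.500, −0.027). I'll go there and look before gripping.

```bash
cat >> h.py <<'E'
TH=np.radians(3.8);F0=np.array([.481,.213])
def fx(x,y,z): return np.array([*(F0+np.array([[np.cos(TH),-np.sin(TH)],[np.sin(TH),np.cos(TH)]])@np.array([x,y])),z])
def ik_yaw(p,yaw,k=2):
    """yaw variant (mod 2pi/k) with joint-7 nearest to its middle / reachable"""
    best=None
    for i in range(-k,k+1):
        q=inverse_kinematics(p,ori(yaw+i*2*np.pi/k))
        if q is not None:
            c=np.abs(np.asarray(q)-sense()['joint_pos']).max()+ (3 if abs(q[6])>2.2 else 0)
            if best is None or c<best[0]: best=(c,yaw+i*2*np.pi/k)
    return best[1]
E
python3 - <<'E'
from h import *
p=fx(.003,-.2405,.20)
for y in (TH,TH+np.pi): 
    q=inverse_kinematics(p,ori(y)); print(None if q is None else np.round(q,2))
move_to(p,ori(ik_yaw(p,TH)))
w=snap("wrist","w2");print((-w["R"].T@w["t"]).round(3),sense()['joint_pos'].round(2))
print(proj(w,fx(0,-.2405,.096)),proj(w,fx(0,-.2585,.096)),proj(w,fx(0,-.1425,.062)))
E
```

```text
[-0.52  0.32  0.59  1.96 -0.22  0.92  0.25]
[ 0.79  0.5  -1.07  1.89  0.51  1.05  2.72]
[0.496 0.043 0.379] [-0.52  0.32  0.59  1.96 -0.22  0.92  0.25]
[276.47977699 200.54136917] [276.52986432 219.34672671] [276.63775055  89.95892353]
```

View pics/w2.png

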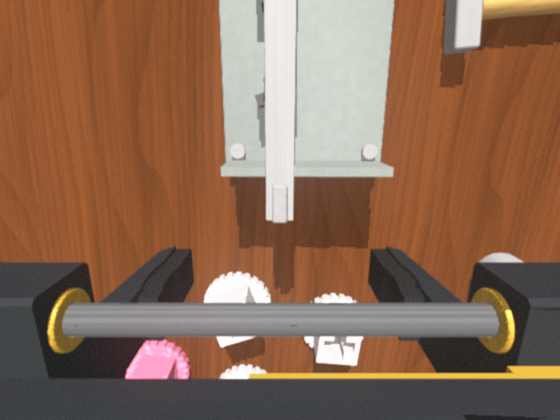

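The tab top is at (280,186–222) on the end of the bar, a few mm beyond my estimate. I'll grip it and slide the gate open under a force guard.

```bash
sed -i 's/\.481,\.213/.481,.210/' h.py; python3 - <<'E'
from h import *
move_straight(fx(.003,-.2405,.063),.12,guard=15); print(sense()['tcp_pos'],fx(.003,-.2405,.063))
gripper_to(0.0,25); s=sense();print(s['width'],s['ft_force'].round(1))
x0=s['tcp_pos']
g=move_straight(x0+fx(.112,0,0)-fx(0,0,0),.06,guard=14);s=sense()
print(g,s['tcp_pos']-x0,s['ft_force'].round(1),s['width'],s['tcp_pos'])
gripper_to(.06)
move_straight(s['tcp_pos']+[0,0,.12],.2)
p=fx(.05,0.0,.32);y=ik_yaw(p,TH+np.pi/2);move_to(p,ori(y))
w=snap("wrist","w3");print(sense()['time_s'],(-w["R"].T@w["t"]).round(3))
for y in(-.1425,-.0475,.0475,.1425):print(proj(w,fx(0,y,.062)).round(1),proj(w,fx(0,y,.05)).round(1))
print(proj(w,fx(.1,-.2585,.09)))
E
```

```text
[ 0.50051875 -0.02979149  0.06358875] [ 0.49993228 -0.02977243  0.063     ]
0.0005057709865776126 [ 0.8 -0.6  3.4]
False [ 0.11156149  0.00749772 -0.00019679] [ 0.1  0.8 -0. ] 0.0006689499903480497 [ 0.61175696 -0.02230425  0.06299118]
11.375 [0.462 0.208 0.498]
[175.  137.4] [177.8 137. ]
[246.2 137.1] [247.1 136.7]
[317.5 136.8] [316.5 136.4]
[388.9 136.5] [386.  136.1]
[ 88.33847683 215.58437784]
```

View pics/w3.png

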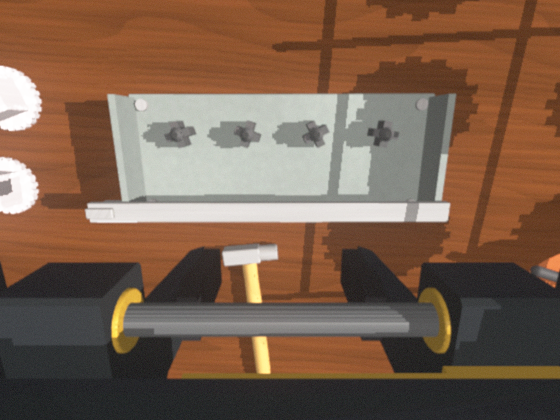

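The gate bar now lies at (87–448, 212) and the studs are at (181,134), (247,134), (316,132) and (383,133). The width read about 0 while gripping, which is odd, so I'll check "fully open" with a guarded push on the tab and then take close looks at the studs.

```bash
sed -i 's/\.481,\.210/.477,.210/' h.py; python3 - <<'E'
from h import *
gripper_to(0.0)
p=fx(.045,-.243,.20);move_to(p,ori(ik_yaw(p,TH)))
move_straight(fx(.045,-.243,.066),.15,guard=12); a=sense();print(a['tcp_pos'],a['width'])
g=move_straight(fx(.10,-.243,.066),.05,guard=12);s=sense()
print(g,(s['tcp_pos'][:2]-F0)@[np.cos(TH),np.sin(TH)],(s['ft_force']-a['ft_force']).round(1))
w=snap("side","s1");
q=snap("wrist","w4")
move_straight(s['tcp_pos']-[.01,0,0],.1);move_straight(s['tcp_pos']+[-.01,0,.13],.2)
for k,y in enumerate((-.095,.095)):
    p=fx(.06,y,.17);move_to(p,ori(ik_yaw(p,TH+np.pi/2)));w=snap("wrist",f"st{k}")
out=[]
for k in(0,1):
    w=load(f"st{k}")
    for y in((-.1425,-.0475),(.0475,.1425))[k]:
        # rectify 60x60mm patch on plane z=.05, 5 px/mm, fixture axes (right=+x, up=+y)
        c=[(-.03,.03),(.03,.03),(.03,-.03),(-.03,-.03)]
        src=np.float32([proj(w,fx(a,y+b,.05)) for a,b in c]);dst=np.float32([[0,0],[300,0],[300,300],[0,300]])
        out.append(cv2.warpPerspective(w["color"],cv2.getPerspectiveTransform(src,dst),(300,300)))
im=np.vstack([np.hstack(out[:2]),np.hstack(out[2:])]);cv2.imwrite("pics/studs.png",im[:,:,::-1]);print(sense()['time_s'])
v=cv2.resize(load("w4")["color"],(560,420));cv2.imwrite("pics/w4.png",v[:,:,::-1])
E
```

```text
[ 0.53878664 -0.02945699  0.06677164] 0.0004052528164298347
False 0.09962636051356925 [-0.3 -1.1  0.1]
18.7417
```

View pics/studs.png

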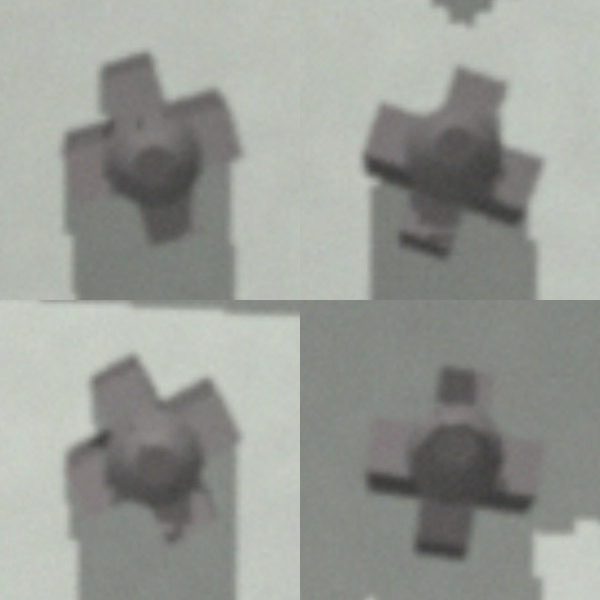

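```bash
python3 - <<'E'
from h import *
w=load("s1")["color"][110:270,190:350];cv2.imwrite("pics/s1c.png",cv2.resize(w,None,fx=3,fy=3)[:,:,::-1])
a=cv2.resize(w,(480,480));b=cv2.resize(load("w4")["color"],(480,360));b=np.vstack([b,np.zeros((120,480,3),np.uint8)])
cv2.imwrite("pics/pair.png",cv2.resize(np.hstack([a,b]),(800,400))[:,:,::-1])
E
```

```text
(no output)
```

View pics/pair.png

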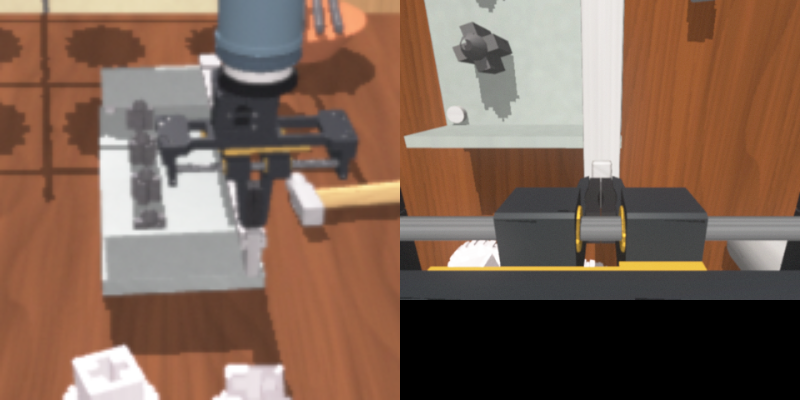

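```bash
python3 - <<'E'
from h import *
d=load("s1");w=load("w4")
L=lambda p:((p-np.array([190,110]))*2.5).round(0)
M=lambda p:(p*[480/560,360/420]*(400/480)+[400,0]).round(0)
t=fx(.0996,-.243,.066)
for n,X in dict(tcp=t,tcpup=t+[0,0,.04],tabtop=fx(.1,-.2585,.096),tabtopin=fx(.1,-.2225,.096),tabbot=fx(.1,-.2585,.044),platecorner=fx(.12,-.2175,.0),platecL=fx(-.055,-.2175,0),guideL=fx(-.055,-.2175,.076),guideR=fx(.12,-.2175,.076),seat0=fx(0,-.1425,.05)).items(): print(n,L(proj(d,X)),M(proj(w,X)))
E
```

```text
tcp [250. 250.] [600. 173.]
tcpup [251. 217.] [600. 194.]
tabtop [253. 234.] [601. 208.]
tabtopin [249. 215.] [601. 161.]
tabbot [252. 277.] [601. 180.]
platecorner [263. 288.] [619. 129.]
platecL [102. 295.] [458. 129.]
guideL [ 98. 235.] [399. 146.]
guideR [266. 228.] [627. 146.]
seat0 [149. 217.] [474.  46.]
```

View pics/s1c.png

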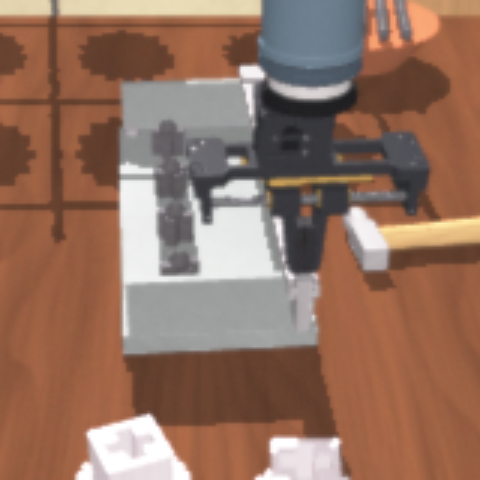

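```bash
python3 - <<'E'
from h import *
a=load("w4")["color"][110:290,180:380];a=cv2.resize(a,None,fx=3,fy=3,interpolation=2)
b=load("s1")["color"][170:230,260:320];b=cv2.resize(b,(200,200),interpolation=2);c=np.zeros((540,200,3),np.uint8);c[:200]=b
cv2.imwrite("pics/w4c.png",np.hstack([a,c])[:,:,::-1])
E
```

```text
(no output)
```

View pics/w4c.png

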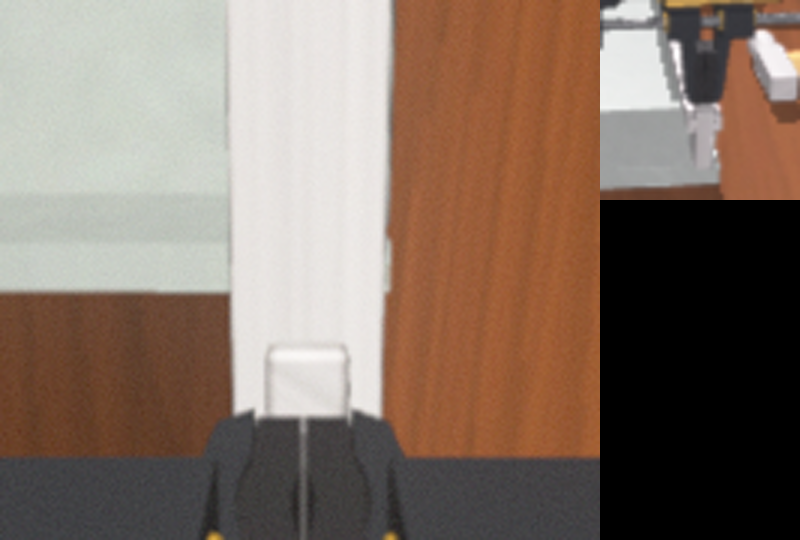

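The fingertips seem to end on top of the tab although the reported z is 0.066, and that doesn't add up. I'll probe the bare bench and the tab top with closed fingers to check the height reading.

```bash
python3 - <<'E'
from h import *
gripper_to(0)
p=np.array([.61,-.105,.12]);move_to(p,ori(ik_yaw(p,TH)))
f=sense()['ft_force'];g=move_straight(p*[1,1,0]+[0,0,.006],.06,guard=5);s=sense();print('bench',g,s['tcp_pos'].round(4),(s['ft_force']-f).round(1))
move_straight(p,.2)
p=fx(.1,-.243,.14);move_to(p,ori(ik_yaw(p,TH)))
f=sense()['ft_force'];g=move_straight(p*[1,1,0]+[0,0,.07],.05,guard=5);s=sense();print('tab',g,s['tcp_pos'].round(4),(s['ft_force']-f).round(1))
snap("scene","sc2")
move_straight(p,.2)
d=load("sc2");t=s['tcp_pos'];print(proj(d,t),proj(d,fx(.1,-.2585,.096)),proj(d,fx(.1,-.2225,.096)),proj(d,fx(.1,-.2405,.044)))
a=d["color"][150:260,220:360];cv2.imwrite("pics/sc2c.png",cv2.resize(a,None,fx=5,fy=5,interpolation=2)[:,:,::-1])
E
```

```text
bench False [ 0.6102 -0.105   0.0063] [-0.2  1.5  0.2]
tab False [ 0.5931 -0.0259  0.0703] [ 0.1 -0.9 -1.1]
[269.64664107 226.76893431] [265.11275542 217.43771866] [275.93913619 221.55235882] [270.41284174 234.57525994]
```

View pics/sc2c.png

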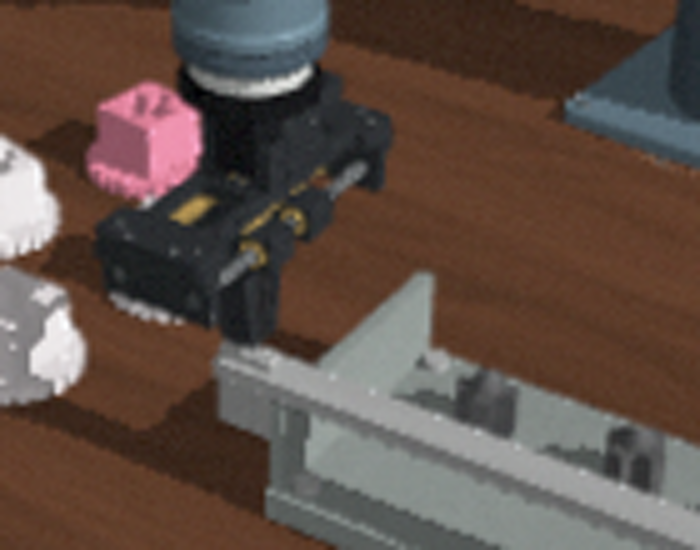

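The tip appears about 30 mm above the reported TCP: in the crop the tip is at scene (270,218) but the projection gives (270,227). I'll measure this offset by touching the bench with a guard.

```bash
python3 - <<'E'
from h import *
p=np.array([.61,-.105,.12]);move_to(p,ori(ik_yaw(p,TH)))
move_straight(p*[1,1,0]+[0,0,.006],.15,guard=5)
for tgt in(-.06,):
    f=sense()['ft_force'];g=move_straight(p*[1,1,0]+[0,0,tgt],.03,guard=4);s=sense();print('bench',g,s['tcp_pos'].round(4),(s['ft_force']-f).round(1))
move_straight(p,.2)
gripper_to(.088)
f=sense()['ft_force'];move_straight(p*[1,1,0]+[0,0,.006],.15,guard=5);g=move_straight(p*[1,1,0]+[0,0,-.06],.03,guard=4);s=sense();print('bench open',g,s['tcp_pos'].round(4),(s['ft_force']-f).round(1),s['time_s'])
move_straight(p,.2)
E
```

```text
bench True [ 0.6099 -0.105  -0.0328] [-1.   1.7  6.9]
bench open True [ 0.61   -0.105  -0.0327] [-3.  -0.3  7.9] 32.9
```

The offset is 32.5 mm: the reported TCP lies 32.5 mm beyond the real fingertips, and it is the same with the gripper open and closed. I'll subtract it from every commanded height. Next I'll grip the tab properly and confirm the gate's end stop.

```bash
cat >> h.py <<'E'
D=.0325   # reported TCP lies D beyond the true finger end (measured on the bench)
def P(p): return np.array([p[0],p[1],p[2]-D])      # true tip position -> command
def fpos(): 
    t=sense()['tcp_pos']; R=np.array([[np.cos(TH),np.sin(TH)],[-np.sin(TH),np.cos(TH)]]); return np.r_[R@(t[:2]-F0),t[2]+D]
E
python3 - <<'E'
from h import *
d=load("sc2");print('tip from scene',ray(d,(270,218),.1028).round(3),'cmd',[.5931,-.0259])
p=fx(.1,-.2405,.15);move_to(P(p),ori(ik_yaw(P(p),TH)))
g=move_straight(P(fx(.1,-.2405,.063)),.12,guard=12);print(g,fpos())
gripper_to(0,30);s=sense();print('width',s['width'],fpos())
x0=s['tcp_pos'];u=fx(1,0,0)-fx(0,0,0)
g=move_straight(x0+u*.02,.03,guard=12);e=sense();print(g,fpos(),(e['ft_force']-s['ft_force']).round(1),e['width'])
move_straight(e['tcp_pos']-u*.001,.03);gripper_to(.05);move_straight(e['tcp_pos']+[0,0,.1],.2);print(sense()['time_s'])
E
```

```text
tip from scene [ 0.596 -0.023  0.103] cmd [0.5931, -0.0259]
False [ 0.10060961 -0.24092495  0.06361251]
width 0.02518035926654471 [ 0.10009074 -0.24049911  0.06298547]
True [ 0.10028952 -0.24046317  0.06294224] [-1.2  1.   6.5] 0.02499845625811559
37.8083
```

The gate sits at x_f = 0.100 against its stop, with the bar gripped at 25 mm. The stud angles read from the rectified patches, in fixture axes, are about +14.3°, −18.3°, +27° and −7°. The stud centres agree with F0 to within 1 mm. Next I'll look at the discs from straight above.

```bash
cat >> h.py <<'E'
def rect(d,c,half=.03,z=.05,px=5,yaw=0.):
    """metric top view on plane z, right=+x', up=+y' of axes turned by yaw"""
    R=np.array([[np.cos(yaw),-np.sin(yaw)],[np.sin(yaw),np.cos(yaw)]]);n=int(2000*half*px)
    src=np.float32([proj(d,[*(np.array(c[:2])+R@np.array(k)*half),z]) for k in((-1,1),(1,1),(1,-1),(-1,-1))])
    return cv2.warpPerspective(d["color"],cv2.getPerspectiveTransform(src,np.float32([[0,0],[n,0],[n,n],[0,n]])),(n,n),flags=cv2.INTER_LINEAR)
def cross4(mask,rmin,rmax,px=5):
    n=mask.shape[0];v,u=np.nonzero(mask);z=((u-n/2)-1j*(v-n/2))/px;a=abs(z);k=(a>rmin)&(a<rmax);z=z[k]
    return np.angle(np.sum((z/abs(z))**4))/4
def look(c,name,z=.16):
    """camera straight above c"""
    c=np.array(c[:2]);yaw=np.pi/2
    p=np.array([c[0]+.069,c[1],z]);move_to(P(p),ori(ik_yaw(P(p),yaw)));return snap("wrist",name)
def disc(d,c):
    hsv=cv2.cvtColor(d["color"],cv2.COLOR_RGB2HSV)
    m=((hsv[...,1]<60)&(hsv[...,2]>110)).astype(np.uint8)
    m=cv2.morphologyEx(m,cv2.MORPH_OPEN,np.ones((3,3),np.uint8))
    cs,_=cv2.findContours(m,cv2.RETR_EXTERNAL,cv2.CHAIN_APPROX_NONE);u=proj(d,[*c[:2],.02])
    k=min((k for k in cs if cv2.contourArea(k)>1500),key=lambda k:np.linalg.norm(k[:,0].mean(0)-u))
    pts=np.array([ray(d,q,.006)[:2] for q in k[:,0]],np.float32)
    (x,y),r=cv2.minEnclosingCircle(pts)
    g=cv2.cvtColor(rect(d,(x,y)),cv2.COLOR_RGB2GRAY);msk=(g<205).astype(np.uint8)
    v,uu=np.nonzero(msk[40:260,40:260]); 
    return np.array([x,y]),r,cross4(msk,9,18)
E
python3 - <<'E'
from h import *
out=[]
for i,c in enumerate([(.454,-.185),(.58,-.208),(.469,-.33),(.585,-.342)]):
    d=look(c,f"d{i}");p,r,a=disc(d,c);print(i,p.round(4),round(r,4),np.degrees(a).round(1),d["R"][2].round(2))
    o=cv2.cvtColor(rect(d,p,half=.048,px=3),cv2.COLOR_RGB2BGR);n=o.shape[0]
    for k in range(4):
        t=a+k*np.pi/2;cv2.line(o,(n//2,n//2),(int(n/2+60*np.cos(t)),int(n/2-60*np.sin(t))),(0,0,255),1)
    out.append(o)
cv2.imwrite("pics/discs.png",np.vstack([np.hstack(out[:2]),np.hstack(out[2:])]));print(sense()['time_s'])
for k in(0,1):
    w=load(f"st{k}")
    for y in((-.1425,-.0475),(.0475,.1425))[k]:
        g=rect(w,fx(0,y,0),yaw=TH).astype(int);g2=g.sum(2)/3;m=(g[...,0]>=g[...,1]-4)&(g2<150);print(y,np.degrees(cross4(m,11,17)).round(1))
E
```

```text
0 [ 0.4512 -0.1971] 0.0506 19.2 [-0.27 -0.   -0.96]
1 [ 0.577  -0.2167] 0.0532 37.5 [-0.27 -0.   -0.96]
2 [ 0.4655 -0.3357] 0.0512 -9.2 [-0.27  0.   -0.96]
3 [ 0.5839 -0.3532] 0.0492 43.5 [-0.27 -0.   -0.96]
40.8167
-0.1425 18.2
-0.0475 -21.2
0.0475 26.6
0.1425 -8.9
```

View pics/discs.png

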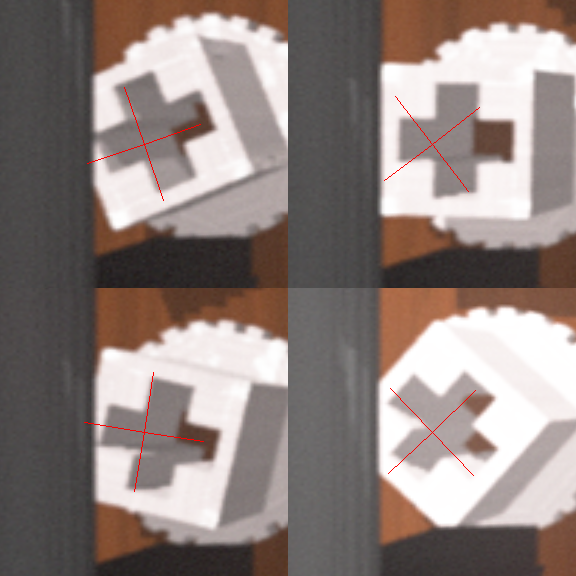

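The camera looked from the other side here (yaw −90°), so the flange circle was cut off. The bore opening in each hub top is clear, at patch (155,135), (455,140), (160,432) and (440,430). On the z = 0.05 plane that opening is exactly the cross, so I'll use its centroid and 4-fold angle and check it against its area of 945 mm².

```bash
cat >> h.py <<'E'
def look(c,name,z=.16):
    c=np.array(c[:2]);f=lambda yaw:P([c[0]+.069*np.sin(yaw),c[1]-.069*np.cos(yaw),z])
    q0=sense()['joint_pos'];best=None
    for yaw in(np.pi/2,-np.pi/2,0):
        q=inverse_kinematics(f(yaw),ori(yaw))
        if q is not None:
            k=np.abs(np.asarray(q)-q0).max()
            if best is None or k<best[0]: best=(k,yaw)
    move_to(f(best[1]),ori(best[1]));return snap("wrist",name)
def disc(d,c,z=.05,half=.055,patch=None):
    """centre and yaw from the bore opening on the plane of the hub's top"""
    r=rect(d,c,half=half,z=z);g=cv2.cvtColor(r,cv2.COLOR_RGB2GRAY)
    n,l,st,ce=cv2.connectedComponentsWithStats((g<200).astype(np.uint8));N=g.shape[0]
    k=[i for i in range(1,n) if 700<st[i,4]/25<1150 and max(st[i,2:4])<230]
    if not k: return None
    i=min(k,key=lambda i:np.hypot(*(ce[i]-N/2)));o=(ce[i]-N/2)/5e3
    p=np.array(c[:2])+[o[0],-o[1]]
    v,u=np.nonzero(l==i);zz=((u-ce[i][0])-1j*(v-ce[i][1]))
    return p,st[i,4]/25,np.angle(np.sum(zz**4))/4
E
python3 - <<'E'
from h import *
for i,c in enumerate([(.454,-.192),(.58,-.212),(.469,-.333),(.585,-.347)]):
    x=disc(load(f"d{i}"),c);print(i,x and (x[0].round(4),round(x[1]),np.degrees(x[2]).round(1)))
E
```

```text
0 None
1 (array([ 0.5851, -0.2152]), 897, np.float64(-2.2))
2 None
3 (array([ 0.5876, -0.3498]), 709, np.float64(-40.2))
```

Two discs read well. The other two had their opening cut off by the view, which the corrected camera placement fixes. I'll write the pick and place routines and do the first disc, onto seat3.

```bash
cat >> h.py <<'E'
SY=[-.1425,-.0475,.0475,.1425];SA=np.radians([15.,-19.,26.8,-7.5])
def find(c,name):
    for k in range(2):
        x=None
        d=look(c,f"{name}_{k}")
        for hh in((c[0],c[1]),(c[0]+.015,c[1]),(c[0]-.015,c[1]),(c[0],c[1]+.015),(c[0],c[1]-.015)):
            x=x or disc(d,hh)
        print(name,x and (x[0].round(4),round(x[1]),np.degrees(x[2]).round(1)))
        if x is None: return None
        if np.linalg.norm(x[0]-c[:2])<.02: return x
        c=x[0]
def pick(x):
    c,_,a=x;best=None
    q0=sense()['joint_pos']
    for k in range(-2,3):
        y=a+k*np.pi/2;q=inverse_kinematics(P([*c,.016]),ori(y))
        if q is not None and abs(q[6])<2.6:
            m=np.abs(np.asarray(q)-q0).max()
            if best is None or m<best[0]: best=(m,y)
    y=best[1];gripper_to(.088);move_to(P([*c,.10]),ori(y))
    g=move_straight(P([*c,.016]),.1,guard=10);print('down',g,fpos()[2].round(4))
    if g: move_straight(P([*c,.10]));return False
    gripper_to(0,40);w=sense()['width'];move_straight(P([*c,.108]),.15);print('width',w,sense()['width']);return abs(sense()['width']-.05)<.004
def home(seat,off=(0,0),da=0.):
    c=fx(off[0],SY[seat]+off[1],0);a=TH+SA[seat]+np.pi/2+da
    y=ik_yaw(P([*c[:2],.06]),a);
    move_to(P([*c[:2],.108]),ori(y));print('w at stud',sense()['width'])
    move_straight(P([*c[:2],.072]),.12,guard=12)
    n=0
    for t in np.radians([0,4,-4,8,-8,12,-12,16,-16]):
        if n: move_straight(P([*c[:2],.068]),.05);move_straight(P([*c[:2],.067]),.05,frame=ori(y+t))
        g=move_straight(P([*c[:2],.0365]),.05,guard=12);z=fpos()[2];f=sense()['ft_force'].round(1);print('turn',np.degrees(t).round(),g,z.round(4),f);n+=1
        if z<.040: return True
    return False
def release(seat):
    gripper_to(.060);t=sense()['tcp_pos'];move_straight(t+[0,0,.09],.2);print('t',sense()['time_s'])
E
python3 - <<'E'
from h import *
x=find((.456,-.195),"p0")
if x and pick(x): print(home(3))
s=sense();print(s['time_s'],s['width'],s['ft_force'].round(1))
E
```

```text
p0 (array([ 0.4545, -0.1928]), 918, np.float64(23.2))
down False 0.0165
width 0.04971987878147995 0.0502482755379094
w at stud 0.049825162938410744
turn 0.0 True 0.0361 [-1.2 -1.1  4.3]
True
48.7333 0.04940108605907293 [-1.2 -1.1  4.3]
```

The first disc went home on seat3 straight away, with the tip at 0.036. On to the next ones.

```bash
python3 - <<'E'
from h import *
release(3)
x=find((.585,-.215),"p1")
if x and pick(x) and home(2): release(2)
s=sense();print(s['time_s'],s['width'],s['ft_force'].round(1),fpos())
E
```

```text
t 49.6917
p1 (array([ 0.5847, -0.2151]), 888, np.float64(-2.0))
down False 0.0166
width 0.04948647755540441 0.04967417899282208
w at stud 0.0003088488535721577
turn 0.0 True 0.0615 [-1.7 -1.8 11.8]
turn 4.0 True 0.0614 [-4.  -1.2 12.4]
turn -4.0 True 0.0615 [-2.3 -2.  11.3]
turn 8.0 True 0.0615 [-2.3 -1.2 11.6]
turn -8.0 True 0.0615 [-2.9 -1.8 11.4]
turn 12.0 True 0.0615 [-2.3 -1.2 11. ]
turn -12.0 True 0.0615 [-2.9 -1.4 11.3]
turn 16.0 True 0.0615 [-2.8 -1.6 11.3]
turn -16.0 True 0.0614 [-3.5 -0.6 12.1]
66.6667 0.00037684399023487085 [-3.5 -0.6 12.1] [0.00061961 0.04770701 0.06144047]
```

The grip slackened on the way and the disc was dropped. I should have stopped when the width read 0, so I'll add that check. Now to find the disc.

```bash
sed -i "s/print('w at stud',sense()\['width'\])/w=sense()['width'];print('w at stud',w)\n    if w<.045: return False/" h.py; python3 - <<'E'
from h import *
move_straight(P(fx(0,.0475,.20)),.3)
p=np.array([.55,0,.40]);move_to(p,ori(ik_yaw(p,np.pi/2)));w=snap("wrist","w5");snap("scene","sc5")
print(sense()['time_s'],w["R"][2].round(2))
a=load("w5")["color"];b=load("sc5")["color"]
cv2.imwrite("pics/m5.png",np.hstack([cv2.resize(a,(400,300)),cv2.resize(b,(400,300))])[:,:,::-1])
E
```

```text
68.7167 [ 0.27  0.   -0.96]
```

View pics/m5.png

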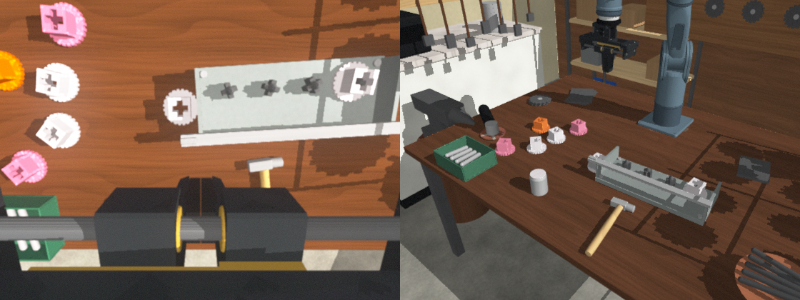

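The dropped disc is at (180,106) in the left panel, beside the fixture's handle-end guide. One disc is seated on seat3, and the other two are still in place. I need a closer look to see whether it leans.

```bash
python3 - <<'E'
from h import *
w=load("w5");q=(180*1.4,106*1.4);print(ray(w,q,.05).round(3),ray(w,q,.09).round(3))
c=ray(w,q,.05);d=look(c,"w6",z=.2);s=snap("side","s6")
print(sense()['time_s'])
a=rect(d,c,half=.075,z=.05,px=2.6);a=cv2.resize(a,(400,400))
u=proj(s,c).astype(int);b=s["color"][max(0,u[1]-35):u[1]+35,u[0]-35:u[0]+35];b=cv2.resize(b,(400,400),interpolation=2)
cv2.imwrite("pics/m6.png",np.hstack([a,b])[:,:,::-1]);print(u,disc(d,c))
E
```

```text
[ 0.522 -0.045  0.05 ] [ 0.519 -0.041  0.09 ]
69.7667
[262 219] (array([ 0.52732752, -0.04576896]), np.float64(871.16), np.float64(0.028170975042485776))
```

View pics/m6.png

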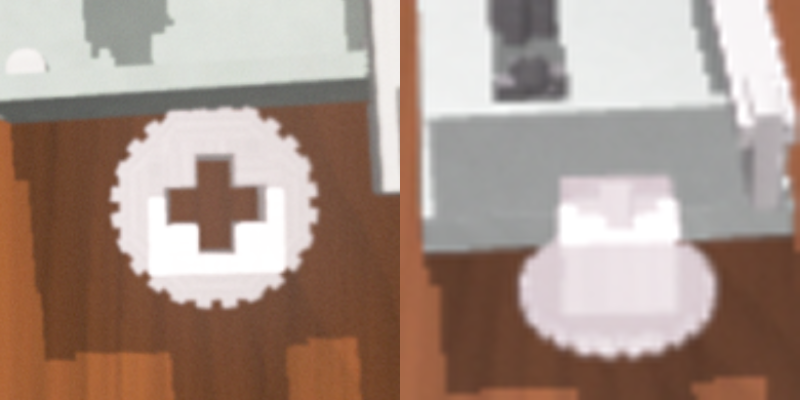

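The disc stands upright at (0.527, −0.046), 2 mm from the guide. A low grip is blocked by the guide in y, and in x by the gate tab under the gripper body. I'll take it by the top 14 mm of the hub with the jaws along x, only part open, so the body clears the tab. Then I'll seat it with that height shift.

```bash
python3 - - <<'E'
import re
s=open('h.py').read()
s=s.replace("def home(seat,off=(0,0),da=0.):","def home(seat,off=(0,0),da=0.,dz=0.):")
i=s.index("def home");j=s.index("def release")
b=s[i:j].replace(".108]",".108+dz]").replace(".072]",".072+dz]").replace(".068]",".068+dz]").replace(".067]",".067+dz]").replace(".0365]",".0365+dz]").replace("z<.040","z<.040+dz")
open('h.py','w').write(s[:i]+b+s[j:])
E
python3 - <<'E'
from h import *
c=np.array([.5265,-.0458]);a=.028
y=ik_yaw(P([*c,.05]),a);gripper_to(.060);move_to(P([*c,.13]),ori(y))
f=sense()['ft_force'];g=move_straight(P([*c,.036]),.07,guard=6);print('down',g,fpos())
gripper_to(0,55);w=sense()['width'];print(w,(sense()['ft_force']-f).round(1))
if abs(w-.05)<.004:
    move_straight(P([*c,.14]),.1);print(sense()['width'])
    if home(2,dz=.02): release(2)
s=sense();print(s['time_s'],s['width'],s['ft_force'].round(1),fpos())
E
```

```text
down False [ 0.03279555 -0.25855403  0.03636509]
0.04963421058711021 [-0.9  1.4  2.7]
0.04947311620236639
w at stud 0.049618292329741145
turn 0.0 True 0.0563 [-1.6  0.2  5.3]
t 78.1583
78.1583 0.06036694696671887 [-0.3  0.4  1. ] [-0.00268231  0.04623409  0.14491361]
```

The disc is home on seat2: the tip stopped at 0.0563, and fully seated would be 0.056. Now the other two.

```bash
python3 - <<'E'
from h import *
for n,c,seat in(("p2",(.472,-.333),1),("p3",(.588,-.350),0)):
    x=find(c,n)
    if not(x and pick(x) and home(seat)): break
    release(seat)
s=sense();print(s['time_s'],s['width'],s['ft_force'].round(1),fpos())
E
```

```text
p2 (array([ 0.4705, -0.3371]), 849, np.float64(-14.1))
down False 0.0165
width 0.04963576844348775 0.049885215377434976
w at stud 0.04971880388396639
turn 0.0 True 0.036 [-1.3 -0.7  5. ]
t 87.9417
p3 (array([ 0.587 , -0.3509]), 830, np.float64(-41.4))
down False 0.0167
width 0.049750009095589215 0.04970513796764107
w at stud 0.04963151096996393
turn 0.0 False 0.0365 [ 2.  -1.4 -3.9]
t 97.6417
97.6417 0.06000427586484637 [ 0.8  0.5 -1.2] [-0.00061796 -0.1418997   0.12599106]
```

```bash
python3 - <<'E'
from h import *
p=fx(.05,0.0,.35);move_to(p,ori(ik_yaw(p,TH+np.pi/2)));w=snap("wrist","w7");s=snap("scene","sc7")
for y in SY:
    x=disc(w,fx(0,y,0),z=.07); print(x and ((x[0]-fx(0,y,0)[:2])*1000,round(x[1]),np.degrees(x[2]-TH).round(1)))
a=cv2.resize(w["color"],(400,300));b=cv2.resize(s["color"][170:320,250:450],(400,300),interpolation=2)
cv2.imwrite("pics/m7.png",np.hstack([a,b])[:,:,::-1])
E
```

```text
None
(array([0.70893444, 0.8990353 ]), 730, np.float64(-19.0))
(array([0.6262539 , 0.73990635]), 769, np.float64(27.7))
(array([-0.01436822,  0.09610805]), 900, np.float64(-8.3))
```

View pics/m7.png

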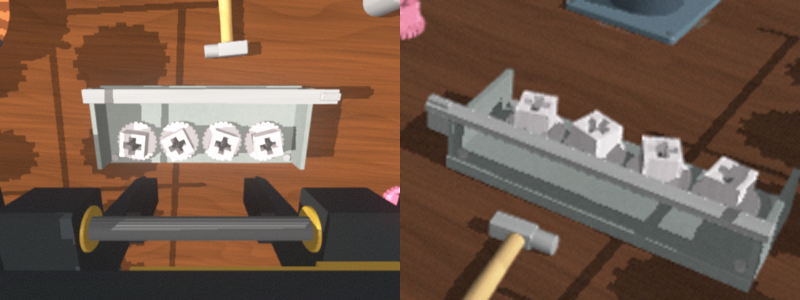

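All four discs sit low and level with the stud noses showing in their bores: (135,143), (180,143), (222,143) and (266,143) in the left panel. Time to shut the gate.

```bash
python3 - <<'E'
from h import *
gripper_to(.06)
p=fx(.1,-.2405,.15);move_to(P(p),ori(ik_yaw(P(p),TH)))
print(move_straight(P(fx(.1,-.2405,.063)),.12,guard=12),fpos())
gripper_to(0,30);s=sense();print('width',s['width'])
g=move_straight(P(fx(.006,-.2405,.063)),.06,guard=15);print(g,fpos(),sense()['width'])
g=move_straight(P(fx(-.015,-.2405,.063)),.02,guard=12);e=sense();print(g,fpos(),(e['ft_force']-s['ft_force']).round(1),e['width'])
move_straight(e['tcp_pos'],.02);print(fpos())
gripper_to(.05);t=sense()['tcp_pos'];move_straight(t+[0,0,.13],.2)
p=fx(.06,0.0,.40);move_to(p,ori(ik_yaw(p,TH+np.pi/2)));w=snap("wrist","w8");s=snap("scene","sc8");print(sense()['time_s'])
a=cv2.resize(w["color"],(400,300));b=cv2.resize(s["color"],(400,300))
cv2.imwrite("pics/m8.png",np.hstack([a,b])[:,:,::-1]);print(proj(w,fx(0,-.2585,.09))/1.4,proj(w,fx(0,.2215,.09))/1.4)
E
```

```text
False [ 0.10061534 -0.24069223  0.06362765]
width 0.024872549310187144
False [ 0.00590578 -0.24033476  0.06308534] 0.02534274821346725
True [ 0.00060472 -0.24034726  0.06313043] [ 2.2  0.2 -1.7] 0.02513292987505332
[ 0.00071284 -0.24033154  0.06312028]
107.5583
[76.6407164 92.345592 ] [308.05714488  91.50512881]
```

View pics/m8.png

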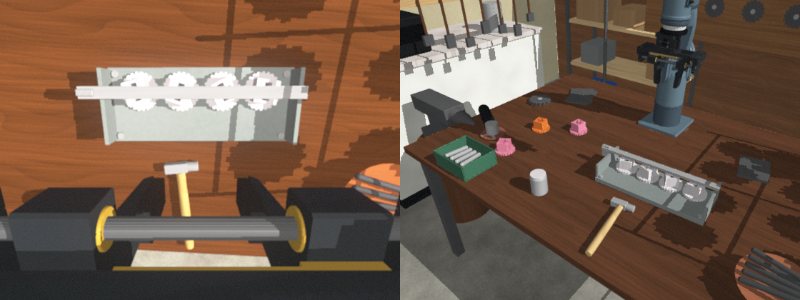

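The gate is shut over the four discs, and the tin, hammer and look-alikes are untouched. A last firm nudge on the tab will confirm the stop before I hand in.

```bash
python3 - <<'E'
from h import *
gripper_to(0)
p=fx(.06,-.2405,.15);move_to(P(p),ori(ik_yaw(P(p),TH)))
move_straight(P(fx(.06,-.2405,.063)),.12,guard=12);f=sense()['ft_force']
g=move_straight(P(fx(.01,-.2405,.063)),.03,guard=6);print('touch',g,fpos())
g=move_straight(P(fx(.005,-.2405,.063)),.02,guard=20);e=sense();print(g,fpos(),(e['ft_force']-f).round(1))
move_straight(P(fx(.06,-.2405,.063)),.1);move_straight(P(fx(.06,-.2405,.25)),.25);pause(.3);print(sense()['time_s'])
close_job()
E
```

```text
touch True [ 0.02935047 -0.24053374  0.06310069]
True [ 0.02987721 -0.24066531  0.06359421] [0.5 0.1 0.4]
113.8333
the job is handed in; nothing more can be done
```

I opened the gate, seated all four white discs on their own studs, shut the gate over them and handed the job in at about 114 s. The tin, the hammer and the orange and pink look-alikes look undisturbed in the last pictures.

**Problems on the way**
- **Tool height:** the reported tool point was 32.5 mm beyond the real fingertips. I measured this on the bench and corrected for it. Before that, my first try at the gate dragged it open by friction on top of the tab rather than by a grip.
- **Dropped disc:** the grip slackened once and a disc fell upright beside the fixture. For about 15 s I pressed the empty closed fingers on the seat2 stud's nose before noticing, at about 12 N. I then picked the disc up again and seated it.

**Last checks**
- **Discs:** each was let go at its full-home height (within 0.5 mm), and the picture showed all four low and level. The automatic bore reading on seat0 failed, so that disc rests on the descent height and the picture. On the other three it was within 1.2 mm of the stud.
- **Gate:** the grip travelled 99.7 mm, ending at x = 0.6 mm, where the force guard stopped it. A second push from the outside also stopped at once. The residual forces I read at the stops were small, so "fully shut" rests mainly on position.

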